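# Tare the shellac jar on the filling stand's spring scale

## Task

Get the scale ready for topping up the shellac: take the cork sanding block off the sprung pan and lay it aside, then slide the open jar along the deck, without lifting or tipping it, until it stands centred on the pan, and let it settle by itself. Last, slide the tare marker along its track until its index lines up with the scale's pointer. Do not press the pan down to its stop, and leave the two brass check weights where they stand.

Things in the scene. Friction and masses are not known exactly. Their poses are not given: they have to be found in the camera images.
- stand: Plywood filling stand, fixed. Origin on the bench (z 0); x along the deck away from its near end, y left. Deck top z 60 mm, x -160..190, y -105..105 mm inside a rim 10 mm thick, 7 mm high; square scale pan let in at x 30..170, y -70..70. Grey reading strip on its right: top z 50 mm, x -100..100, y -178..-115 mm.
- pan: Aluminium scale pan, 140 x 140 mm square, engraved with a ring 80 mm across at its middle. Origin at the centre of its top face, axes as the stand's. Empty, its top is 0.5 mm below the deck; it sinks straight down on its spring (2 to 4 mm under the jar, stop at 9 mm, reached with about 6 N).
- jar: Open glass jar with a finger of shellac, 66 mm outside diameter, 86 mm high, 0.14 to 0.28 kg; starts on the near end of the deck. Origin at the centre of its underside, z up.
- block: Brown cork sanding block, 60 (x) x 110 (y) x 24 (z) mm, 50 g; starts lying on the pan. Origin at the centre of its underside.
- check_weight: Knobbed brass check weight, 38 mm diameter, 52 mm high, 500 g, standing on the deck between the jar and the pan. Origin at the centre of its underside.
- small_weight: Smaller knobbed brass check weight, 28 mm diameter, 38 mm high, 200 g, standing on the deck's edge left of the pan. Origin at the centre of its underside.
- pointer_tip (a point): Tip of the scale's dark steel pointer over the white graduated plate of the reading strip. It moves along the stand's +x from the zero line (stand x = -60 mm) by 15 mm for each mm that the pan sinks. Axes as the stand's.
- tare_index (a point): Tip of the thin index blade on the tare marker; it meets the pointer's tip when both have the same x in the stand's frame. Axes as the stand's.
- tare_grip (a point): Middle of the upper part of the tare marker's black upright grip, 14 mm (x) x 18 mm (y), from 8 to 31 mm above the reading strip; this point is 22 mm above the strip, straight above its track and at the same stand x as the index.
- tare (a joint): Position of the tare marker along its track in m: 0 at the zero line (stand x = -60 mm), growing along the stand's +x to 0.125; it stays where it is left and takes about 1.2 N to move.
There are look-alikes about, which are no part of the job. There is more than one size of the block; the one meant has the size given above.

How it is judged:
On the way, in this order (a step that is already met when the one before it is completed fails the run):
1. the sanding block is off the pan (horizontal distance between block and pan above 0.1 m and contact force between block and pan below 0.05 N and height (world z) of block above -0.01 m), for 0.2 s.
2. the jar stands centred on the pan, let go and at rest, with the block off (horizontal distance between jar and pan below 0.012 m and angle between jar's own z axis and vertical below 0.06 rad and z of jar in the frame of pan below 0.004 m and linear speed of jar below 0.015 m/s and linear speed of pan below 0.01 m/s and horizontal distance between block and pan above 0.1 m and contact force between block and pan below 0.05 N and contact force between jar and the arm below 0.05 N and contact force between jar and the fingers below 0.05 N), for 0.3 s.
At the end, for the whole second after the job is handed in: The jar stands upright and at rest on the pan, its centre within 12 mm of the pan's centre; the sanding block lies at rest off the pan, its centre more than 100 mm from the pan's centre, on the bench or the stand; the tare marker's index is within 4 mm of the pointer along the track (all of step 1 and horizontal distance between jar and pan below 0.012 m and angle between jar's own z axis and vertical below 0.06 rad and z of jar in the frame of pan below 0.004 m and linear speed of jar below 0.015 m/s and linear speed of each of pan, block below 0.01 m/s and x of tare_index in the frame of pointer_tip between -0.004 and 0.004 m); the robot touches nothing.
It fails at once if the jar is lifted: its underside more than 12 mm above the deck (z of jar in the frame of stand above 0.072 m).
It fails at once if the jar is tipped by more than 0.35 rad (20 degrees) (angle between jar's own z axis and vertical above 0.35 rad).
It fails at once if the pan is pressed down to its stop (more than 8.5 mm) (z of pan in the frame of stand below 0.051 m).
It fails at once if a brass check weight is moved by more than 15 mm or knocked over (distance of any of check_weight, small_weight from where it was at the start of the episode above 0.015 m or angle between any of check_weight, small_weight's own z axis and vertical above 0.5 rad).
It also fails if it takes over 69 s, if anything falls off the work surface, if the arm or the gripper's body presses on something with over 40 N, if the wrist force passes 120 N, or if a joint passes its speed limit or range.

## Robot

A 7-joint arm with a two-finger parallel gripper is mounted at the origin on a cart in front of the work surface, level with it; the furniture and walls round the work are solid. World frame = base frame: x ahead of the robot, y to its left, z up, the work surface at z = 0. Lengths are in m, angles in rad, forces in N, time in s.
With the tool pointing down it reaches from about 0.4 to 0.85 m from the base axis. Payload 10.4 kg.
Tool frame: the origin (TCP) lies on the centre line of the jaws, within the pads' length; the fingertips stand 17 mm ahead of it and the grasp point (between the pads) lies 2 mm behind it (manip.tcp_to_tips is the distance from the TCP to the fingertips, in m); z points along the fingers, x is the direction in which the jaws open and shut, and the axes are right-handed (so a half turn about z gives the same grasp; the last joint's range is limited). The gripper opens to 85 mm and grips with 20 to 120 N. Pads are 22 mm wide; open, the fingers measure 114 mm over their backs; the gripper's body (76 mm by 85 mm) begins 54 mm behind the grasp point. The pads swing forward as they close: fully open they stand 13 mm farther back than shut.
Start: joints at [1.289, 0.332, -0.065, 1.46, 0.022, 1.35, -0.088], TCP at [0.16, -0.604, 0.248] pointing down, gripper open.
Joint ranges: [-2.6, 2.6], [-0.5, 2.12], [-1.47, 1.34], [0.16, 2.42], [-1.27, 4.41], [0.06, 2.06], [-2.6, 2.6]. Speed limits (rad/s): [2.22, 2.22, 2.79, 2.79, 3.14, 3.14, 3.14].

## Interface

Orientations are given as a unit quaternion [x, y, z, w].
In Python, from workcell import manip gives the robot as it stands.
- The arm moves only by the shell command python3 -m pendant 'ROWS' [FORCE]. ROWS is JSON, a list of rows, each a list of 3 entries, a list of its own where there are three numbers: the shift along the world's x, y, z in cm, then the turn, a rotation vector about the world's x, y, z in degrees, then the closure in counts, from 0 (fully open) to 255 (shut). A call has 1 to 12 rows; each row shifts and turns the pose as measured when the row begins; what a row does not reach is not made up. A row lasts 1/8 s, in which the tool goes at most 62.5 mm and 10.7 degrees, less where a joint would pass 70% of its speed; a pose out of reach is approached as far as the arm can. A call is refused whole if a number of a shift passes 6.25 or a number of a turn 10.7, either way. A call with a gripper value outside its range is refused whole. The fingers move at their own pace and stop on an object; FORCE is the grip in N (left out, the last holds). Time passes only in rows, so rows that do not move let the fingers close. It gives the time, the measured TCP pose, the force and the opening at its end, in the units of the state.
- manip.get_obs(): the state, without advancing time (a new reading comes with each control period).
- manip.camera(name): name is "scene" or "top"; returns a dict with "pixels" (384x512x3 uint8, red, green, blue), "range_z" (384x512 float32, m along the optical axis (not along the pixel's ray), 0 where there is no reading), "K" (3x3 intrinsics, pixels), "origin" and "rotation" of the camera in the world. Camera axes: x right, y down, z forward; pixel columns grow to the right and rows downward; lengths in m; the calibration is good to about 2 mm. A picture is of the moment at which its call begins.
- manip.hand_in(): hands the job in, once; it reports no verdict.
The state is a dict: "clock": time; "joint_pos": joint angles; "joint_velocities": joint speeds; "tau": joint torques, N m; "position": TCP position; "ee_rot": TCP orientation; "ft_force": force on the tool from outside, world axes, zero at the start; "torque": the same for the moment, N m; "grip_width": opening from 0.0 (shut) to 1.0 (fully open).
Only numpy, scipy, OpenCV 4.12 (cv2) and the standard library are available. Lean on these libraries where they do the work, as an engineer would, in place of code of your own. Each camera call takes 0.05 s, during which the arm holds its last target.

## Working session

There is one attempt and no reset: what is moved stays moved. The work goes in short steps, Python scripts to look and compute and a shell command to move; the robot and the scene stay as the last step left them, time stands still between calls to the robot, and variables do not carry over. Pictures are saved under pics/ and viewed, and the job is handed in when it is done.

```bash
ls; mkdir -p pics; cat > h.py <<'E'
import numpy as np, cv2
from workcell import manip
def shot(n,tag):
    c=manip.camera(n); cv2.imwrite(f'pics/{tag}.png',c['pixels'][:,:,::-1]); np.savez(f'pics/{tag}.npz',**c); return c
def load(tag): return dict(np.load(f'pics/{tag}.npz'))
def rayz(c,u,v,z):
    K=c['K'];d=c['rotation']@np.array([(u-K[0,2])/K[0,0],(v-K[1,2])/K[1,1],1]);o=c['origin']
    return o+d*(z-o[2])/d[2]
def cloud(c):
    K=c['K'];Z=c['range_z'];v,u=np.mgrid[:Z.shape[0],:Z.shape[1]]
    P=np.stack([(u-K[0,2])/K[0,0]*Z,(v-K[1,2])/K[1,1]*Z,Z],-1)
    return P@c['rotation'].T+c['origin']
E
python3 - <<'E'
from h import *
for n in('scene','top'):
    c=shot(n,n+'0');print(n,c['K'].tolist(),c['origin'],c['rotation'].tolist())
print(manip.get_obs(),manip.tcp_to_tips)
E
```

```text
pics
scene [[379.64628787606165, 0.0, 258.52461415670956], [0.0, 379.64628787606165, 189.99506897537688], [0.0, 0.0, 1.0]] [ 0.34649015 -0.62399126  0.78916018] [0.9264461948923916, -0.12458378427943746, 0.04673694933995729, -0.35212495826115187]
top [[388.75207194854147, 0.0, 253.5615232165934], [0.0, 388.75207194854147, 192.54014220837692], [0.0, 0.0, 1.0]] [ 0.34161807 -0.00448838  1.08573944] [-0.7020735982643369, 0.7079504812748518, -0.04951844441467227, 0.058708622412924884]
{'clock': 0.1, 'joint_pos': array([ 1.28938874,  0.33282899, -0.06471971,  1.4608417 ,  0.02158602,
        1.34993111, -0.08849263]), 'joint_velocities': array([-0.00195837, -0.00238922,  0.00037803, -0.0022294 ,  0.00166271,
        0.0004027 ,  0.00034101]), 'tau': array([ 1.66113299e-03, -6.26745772e+01,  4.93026618e-02, -3.92427742e+01,
        1.63013733e-02,  7.03096695e-03,  5.29956094e-05]), 'position': array([ 0.1598864 , -0.60387301,  0.24759031]), 'ee_rot': array([ 7.92454386e-01, -6.09930827e-01, -5.32634923e-04, -3.84905922e-04]), 'ft_force': array([-0.36305356, -0.16389954, -0.54311587]), 'torque': array([ 0.03797435,  0.03779597, -0.01335273]), 'grip_width': 1.00071661792845} 0.017
```

```bash
python3 - <<'E'
s=open('h.py').read()
s=s.replace("def shot(n,tag):\n    c=manip.camera(n);","from scipy.spatial.transform import Rotation as Rn\ndef shot(n,tag):\n    c=dict(manip.camera(n)); c['rotation']=Rn.from_quat(c['rotation']).as_matrix();")
open('h.py','w').write(s)
E
python3 - <<'E'
from h import *
for n in('scene','top'):
    c=load(n+'0');c['rotation']=Rn.from_quat(c['rotation']).as_matrix();np.savez(f'pics/{n}0.npz',**c)
    print(c['rotation'].round(3).tolist()); print(cloud(c)[192::60,::100].round(3).tolist())
E
```

```text
[[0.965, -0.198, 0.174], [-0.264, -0.721, 0.641], [-0.001, -0.664, -0.748]]
[[[0.021, -0.074, 0.283], [-0.163, 1.033, -0.876], [0.372, 0.076, 0.014], [0.608, -0.054, 0.085], [0.757, -0.209, 0.211], [1.972, 0.345, -0.764]], [[-0.128, 0.023, 0.001], [0.11, -0.05, 0.013], [0.341, -0.144, 0.06], [0.558, -0.202, 0.058], [0.703, -0.322, 0.18], [0.858, -0.384, 0.209]], [[-0.103, -0.139, -0.001], [0.064, -0.121, -0.141], [0.315, -0.254, -0.001], [0.515, -0.327, 0.038], [0.698, -0.392, 0.071], [1.605, -0.205, -0.881]], [[-0.558, 0.12, -0.88], [-0.054, -0.122, -0.53], [0.297, -0.383, 0.023], [0.483, -0.427, 0.001], [1.036, -0.315, -0.885], [1.432, -0.424, -0.882]]]
[[-0.007, -0.988, 0.153], [-1.0, 0.009, 0.012], [-0.014, -0.153, -0.988]]
[[[0.517, 0.731, 0.003], [0.515, 0.446, -0.001], [0.493, 0.142, 0.124], [0.501, -0.116, 0.058], [0.507, -0.403, 0.0], [0.523, -0.76, -0.126]], [[0.348, 0.706, 0.016], [0.346, 0.438, -0.002], [0.344, 0.134, 0.165], [0.342, -0.111, 0.06], [0.34, -0.384, 0.024], [0.338, -0.759, -0.155]], [[0.061, 1.274, -0.881], [0.06, 0.776, -0.873], [0.056, 0.286, -0.88], [0.054, -0.202, -0.875], [0.052, -0.686, -0.876], [0.151, -0.761, -0.191]], [[-0.218, 1.247, -0.879], [-0.22, 0.764, -0.88], [0.031, 0.154, -0.0], [0.033, -0.109, 0.011], [-0.224, -0.669, -0.878], [-0.036, -0.76, -0.22]]]
```

View pics/scene0.png

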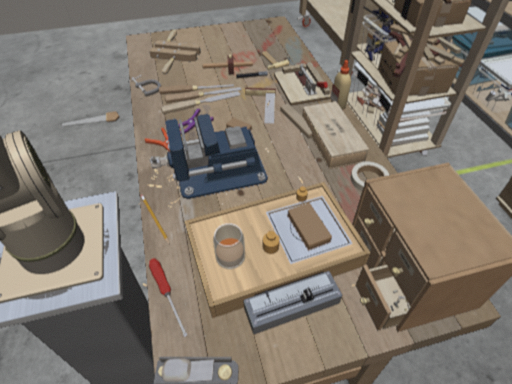

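View pics/top0.png

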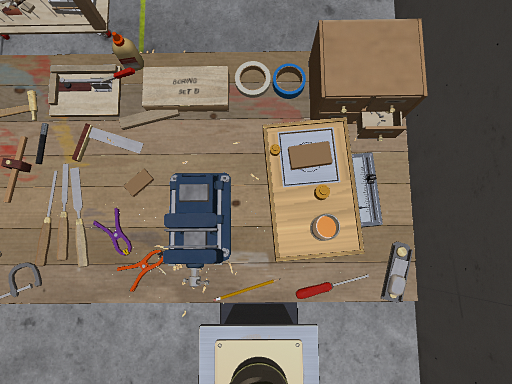

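```bash
python3 - <<'E'
from h import *
a=cv2.imread('pics/top0.png')[100:275,250:420]; b=cv2.imread('pics/scene0.png')[165:340,175:385]
cv2.imwrite('pics/t0z.png',cv2.resize(a,None,fx=3.4,fy=3.4,interpolation=cv2.INTER_CUBIC))
cv2.imwrite('pics/s0z.png',cv2.resize(b,None,fx=3.4,fy=3.4,interpolation=cv2.INTER_CUBIC))
E
```

```text
(no output)
```

View pics/t0z.png

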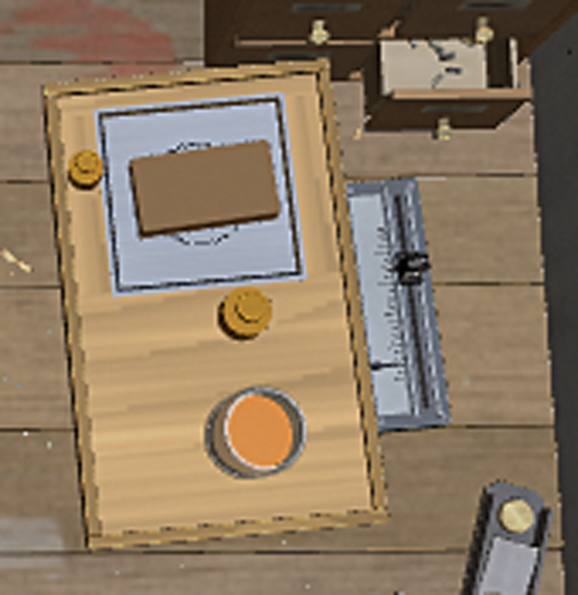

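View pics/s0z.png

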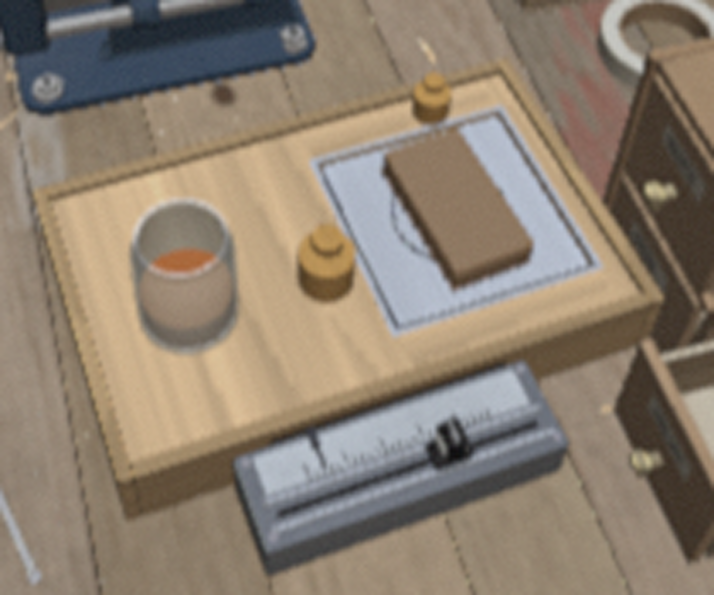

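```bash
python3 - <<'E'
from h import *
c=load('top0'); s=load('scene0')
def fit(src,dst):
    src=np.array(src)[:,:2];dst=np.array(dst)[:,:2];a=src-src.mean(0);b=dst-dst.mean(0)
    th=np.arctan2((a[:,0]*b[:,1]-a[:,1]*b[:,0]).sum(),(a*b).sum());R=np.array([[np.cos(th),-np.sin(th)],[np.sin(th),np.cos(th)]])
    t=dst.mean(0)-R@src.mean(0);return th,R,t,(dst-(src@R.T+t))*1000
L=[(-.17,.115),(-.17,-.115),(.2,-.115),(.2,.115)]
W=[rayz(c,u/3.4+250-.35,v/3.4+100-.35,.067) for u,v in[(90,548),(386,520),(328,62),(45,88)]]
th,R,t,e=fit(L,W);print('rim top',np.degrees(th),t,e.round(1).tolist())
L2=[(.03,.07),(.03,-.07),(.17,-.07),(.17,.07)]
W2=[rayz(c,u/3.4+250-.35,v/3.4+100-.35,.0595) for u,v in[(115,293),(305,279),(284,97),(98,112)]]
th2,R2,t2,e2=fit(L2,W2);print('pan top',np.degrees(th2),t2,e2.round(1).tolist())
W3=[rayz(s,u/3.4+175-.35,v/3.4+165-.35,.0595) for u,v in[(313,160),(397,330),(600,266),(502,108)]]
th3,R3,t3,e3=fit(L2,W3);print('pan scene',np.degrees(th3),t3,e3.round(1).tolist())
L4=[(-.17,.115),(-.17,-.115),(.2,-.115),(.2,.115)]
W4=[rayz(s,u/3.4+175-.35,v/3.4+165-.35,.067) for u,v in[(38,190),(125,475),(660,298),(503,66)]]
th4,R4,t4,e4=fit(L4,W4);print('rim scene',np.degrees(th4),t4,e4.round(1).tolist())
P=cloud(c).reshape(-1,3);T=t;
Q=(P[:,:2]-T)@R
m=(abs(Q[:,0])<.25)&(abs(Q[:,1])<.2)
def grp(n,mm):
    q=np.c_[Q[mm],P[mm,2]];print(n,mm.sum(),q.min(0).round(4),q.max(0).round(4),((q.max(0)+q.min(0))/2).round(4))
inn=(abs(Q[:,0]-.01)<.16)&(abs(Q[:,1])<.1)
grp('block',inn&(P[:,2]>.078)&(P[:,2]<.087)&(Q[:,0]>.04)&(Q[:,1]<.08))
grp('weight',inn&(P[:,2]>.09)&(Q[:,0]>-.03)&(Q[:,0]<.05))
grp('jar',inn&(P[:,2]>.12)&(Q[:,0]<-.04))
grp('sw',inn&(P[:,2]>.08)&(Q[:,1]>.07))
np.savez('fit.npz',th=th,t=t)
E
```

```text
rim top 4.6612243755276825 [ 0.49642785 -0.14774636] [[2.6, -1.7], [3.2, 2.7], [-2.8, 0.7], [-3.0, -1.7]]
pan top 4.042812493389348 [ 0.49683621 -0.14827703] [[-4.3, 4.5], [-4.4, -5.4], [4.8, -4.5], [3.9, 5.5]]
pan scene 4.420456069103132 [ 0.49847904 -0.14942748] [[-5.8, 4.9], [-3.0, -4.5], [4.8, -4.6], [4.0, 4.2]]
rim scene 4.507374521973635 [ 0.49684361 -0.15276733] [[4.4, -1.4], [6.3, 4.6], [-3.2, 3.5], [-7.5, -6.6]]
block 898 [ 0.0694 -0.0584  0.0781] [0.1342 0.0798 0.0869] [0.1018 0.0107 0.0825]
weight 152 [-0.0192 -0.0399  0.0905] [ 0.018  -0.0053  0.1177] [-0.0006 -0.0226  0.1041]
jar 222 [-0.1257 -0.0467  0.1205] [-0.0614  0.0179  0.1504] [-0.0935 -0.0144  0.1355]
sw 75 [0.1127 0.0767 0.0801] [0.1385 0.0994 0.1013] [0.1256 0.088  0.0907]
```

```bash
python3 - <<'E'
from h import *
th=np.radians(4.5);R=np.array([[np.cos(th),-np.sin(th)],[np.sin(th),np.cos(th)]]);T=np.array([.497,-.1485])
c=load('top0');P=cloud(c)
for nm in('top0','scene0'):
    c=load(nm);P=cloud(c);Q=(P[...,:2]-T)@R
    m=((P[...,2]>.077)&(P[...,2]<.09)&(abs(Q[...,0]-.1)<.055)&(abs(Q[...,1])<.066)).astype(np.uint8)
    m=cv2.morphologyEx(m,cv2.MORPH_OPEN,np.ones((3,3),np.uint8))
    n,l,st,_=cv2.connectedComponentsWithStats(m);k=1+st[1:,4].argmax()
    pts=P[l==k];q=(pts[:,:2]-T)@R
    r=cv2.minAreaRect((pts[:,:2]*1000).astype(np.float32));print(nm,'block world',r,'z',np.median(pts[:,2]),'stand',((np.array(r[0])/1000-T)@R).round(4))
    hsv=cv2.cvtColor(c['pixels'],cv2.COLOR_RGB2HSV)
    # jar rim
    for n,x0,x1,y0,y1,z0 in(('jar',-.15,-.04,-.08,.06,.135),('wt',-.03,.04,-.06,.02,.095),('sw',.09,.16,.07,.11,.08),('grip',-.1,.11,-.19,-.12,.068)):
        mm=(Q[...,0]>x0)&(Q[...,0]<x1)&(Q[...,1]>y0)&(Q[...,1]<y1)&(P[...,2]>z0)&(P[...,2]<.16)
        q=np.c_[Q[mm],P[mm][:,2]]
        if len(q):print(n,len(q),q.min(0).round(4),q.max(0).round(4),((q.min(0)+q.max(0))/2).round(4))
c=load('top0');P=cloud(c);Q=(P[...,:2]-T)@R
# obstacles: drawer
mm=(P[...,2]>.1)&(Q[...,1]<-.1)&(Q[...,1]>-.5)&(Q[...,0]>-.2)&(Q[...,0]<.3)
q=np.c_[Q[mm],P[mm][:,2]]
for a in np.arange(-.3,-.1,.02):
    k=(q[:,1]>a)&(q[:,1]<a+.02)
    if k.any():print('obst y',a.round(2),q[k].min(0).round(3),q[k].max(0).round(3))
m=(P[...,0]>.54)&(P[...,0]<.72)&(P[...,1]>.01)&(P[...,1]<.17);print('laydown z',np.percentile(P[m][:,2],[0,50,99,100]))
print(Rn.from_quat(manip.get_obs()['ee_rot']).as_matrix().round(3))
E
```

```text
top0 block world ((598.227783203125, -141.7138214111328), (60.85687255859375, 109.64718627929688), 7.073203086853027) z 0.0822201776379019 stand [ 0.1014 -0.0012]
jar 133 [-0.1235 -0.0434  0.135 ] [-0.064   0.0161  0.1504] [-0.0937 -0.0136  0.1427]
wt 66 [-0.0153 -0.0319  0.0951] [ 0.0166 -0.0077  0.1177] [ 0.0006 -0.0198  0.1064]
sw 80 [0.112  0.0779 0.0801] [0.1377 0.1031 0.1013] [0.1249 0.0905 0.0907]
grip 45 [ 0.0191 -0.1657  0.0685] [ 0.0347 -0.1488  0.0825] [ 0.0269 -0.1572  0.0755]
scene0 block world ((597.5050048828125, -143.60562133789062), (60.922183990478516, 111.5880126953125), 7.93105411529541) z 0.08259640332724238 stand [ 0.1006 -0.003 ]
jar 266 [-0.1252 -0.0473  0.135 ] [-0.0659  0.0125  0.1482] [-0.0955 -0.0174  0.1416]
wt 80 [-0.0146 -0.0336  0.095 ] [ 0.0099 -0.0135  0.1146] [-0.0023 -0.0236  0.1048]
sw 89 [0.1099 0.0728 0.08  ] [0.1363 0.1005 0.0992] [0.1231 0.0866 0.0896]
grip 82 [ 0.0184 -0.17    0.0684] [ 0.0328 -0.1522  0.0837] [ 0.0256 -0.1611  0.076 ]
obst y -0.28 [ 0.186 -0.279  0.101] [ 0.299 -0.26   0.214]
obst y -0.26 [ 0.151 -0.26   0.1  ] [ 0.3   -0.24   0.214]
obst y -0.24 [ 0.145 -0.24   0.1  ] [ 0.3   -0.22   0.214]
obst y -0.22 [ 0.147 -0.22   0.1  ] [ 0.3   -0.2    0.214]
obst y -0.2 [ 0.152 -0.2    0.1  ] [ 0.3   -0.18   0.214]
obst y -0.18 [ 0.152 -0.18   0.1  ] [ 0.3   -0.16   0.214]
obst y -0.16 [ 0.156 -0.16   0.1  ] [ 0.299 -0.14   0.215]
obst y -0.14 [ 0.197 -0.14   0.1  ] [ 0.3   -0.12   0.214]
obst y -0.12 [ 0.199 -0.12   0.1  ] [ 0.3   -0.1    0.214]
laydown z [-0.0079685  -0.00034415  0.02812967  0.11412423]
[[ 0.256 -0.967 -0.   ]
 [-0.967 -0.256  0.001]
 [-0.001  0.    -1.   ]]
```

```bash
python3 -m pendant '[[[3.5,4,2],[0,0,7.5],0],[[4,4.2,1],[0,0,7.5],0],[[4,4.2,0],[0,0,7.5],0],[[4,4.2,0],[0,0,7.5],0],[[4,4.2,0],[0,0,7.5],0],[[4,4.2,0],[0,0,7.5],0],[[4,4.2,0],[0,0,7.5],0],[[4,4.2,0],[0,0,7.5],0],[[4,4.2,0],[0,0,7.5],0],[[4,4.2,0],[0,0,7.5],0],[[3.5,3.5,0],[0,0,7.5],0],[[0,0,0],[0,0,0],0]]' 20
cat > st.py <<'E'
from h import *
import sys
o=manip.get_obs();M=Rn.from_quat(o['ee_rot']).as_matrix();p=o['position']
th=np.radians(4.5);R=np.array([[np.cos(th),-np.sin(th)],[np.sin(th),np.cos(th)]]);T=np.array([.497,-.1485])
print('t',o['clock'],'p',p.round(4),'stand',((p[:2]-T)@R).round(4),'yaw',np.degrees(np.arctan2(M[1,0],M[0,0])).round(2),'tool z',M[:,2].round(4),'g',round(o['grip_width'],3),'F',o['ft_force'].round(2))
if len(sys.argv)>3:
    g=np.array(sys.argv[1:4],float);print('delta cm',((g-p)*100).round(2))
E
python3 st.py .598 -.1425 .25
```

```text
clock: 1.6
position: [0.5968, -0.1323, 0.274]
ee_rot: [0.996, 0.086, -0.003, 0.0]
ft_force: [-0.1, -0.5, -0.8]
grip_width: 1.004
t 1.6 p [ 0.5968 -0.1323  0.274 ] stand [0.1007 0.0083] yaw 9.89 tool z [-6.e-03 -9.e-04 -1.e+00] g 1.004 F [-0.07 -0.46 -0.79]
delta cm [ 0.12 -1.02 -2.4 ]
```

```bash
python3 -m pendant '[[[0.1,-1,-4],[0,-0.3,-2.5],0],[[0,0,-5],[0,0,0],0],[[0,0,-5],[0,0,0],0],[[0,0,0],[0,0,0],0],[[0,0,0],[0,0,0],0]]' 20; python3 st.py .598 -.1425 .081
```

```text
clock: 2.22
position: [0.5967, -0.1458, 0.1321]
ee_rot: [0.998, 0.061, -0.0, 0.001]
ft_force: [0.3, 0.4, 1.0]
grip_width: 0.998
t 2.225 p [ 0.5967 -0.1458  0.1321] stand [ 0.0996 -0.0051] yaw 6.98 tool z [ 1.0e-04 -2.7e-03 -1.0e+00] g 0.998 F [0.34 0.44 1.03]
delta cm [ 0.13  0.33 -5.11]
```

```bash
python3 -m pendant '[[[0.1,0.3,-2.5],[0,0,0],0],[[0,0,-2.2],[0,0,0],0],[[0,0,0],[0,0,0],0]]' 20; python3 st.py .598 -.1425 .081
python3 -c "
from h import *
c=shot('scene','s1')
cv2.imwrite('pics/s1z.png',cv2.resize(cv2.imread('pics/s1.png')[120:340,175:405],None,fx=2.7,fy=2.7,interpolation=cv2.INTER_CUBIC))"
```

```text
clock: 2.6
position: [0.6006, -0.1444, 0.09]
ee_rot: [0.998, 0.06, 0.004, 0.003]
ft_force: [-0.7, -0.3, 0.1]
grip_width: 0.999
t 2.6 p [ 0.6006 -0.1444  0.09  ] stand [ 0.1036 -0.0041] yaw 6.85 tool z [ 0.0079 -0.0056 -1.    ] g 0.999 F [-0.74 -0.33  0.06]
delta cm [-0.26  0.19 -0.9 ]
```

View pics/s1z.png

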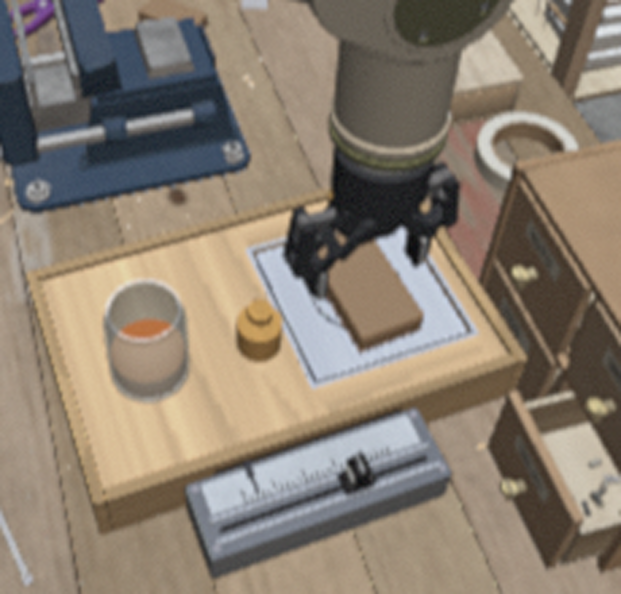

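```bash
python3 -m pendant '[[[-0.2,0.2,-0.9],[0.3,0.4,0],0],[[0,0,0],[0,0,0],0],[[0,0,0],[0,0,0],0]]' 20; python3 st.py .598 -.1425 .080
```

```text
clock: 3.02
position: [0.6004, -0.1426, 0.0838]
ee_rot: [0.998, 0.06, 0.002, 0.001]
ft_force: [0.4, 0.0, -0.0]
grip_width: 1.001
t 3.025 p [ 0.6004 -0.1426  0.0838] stand [ 0.1036 -0.0022] yaw 6.84 tool z [ 0.005  -0.0011 -1.    ] g 1.001 F [ 0.41  0.04 -0.05]
delta cm [-0.24  0.01 -0.38]
```

```bash
python3 -m pendant '[[[-0.3,0,-0.4],[0,0.3,0],0],[[0,0,-0.1],[0,0,0],60],[[0,0,0],[0,0,0],90],[[0,0,0],[0,0,0],130],[[0,0,0],[0,0,0],160],[[0,0,0],[0,0,0],160]]' 25; python3 st.py .598 -.1425 .080
```

```text
clock: 3.78
position: [0.5974, -0.1427, 0.079]
ee_rot: [0.998, 0.06, -0.0, 0.001]
ft_force: [-0.6, -0.5, 0.5]
grip_width: 0.697
t 3.775 p [ 0.5974 -0.1427  0.079 ] stand [ 0.1005 -0.0021] yaw 6.84 tool z [-2.0e-04 -1.4e-03 -1.0e+00] g 0.697 F [-0.62 -0.47  0.55]
delta cm [0.06 0.02 0.1 ]
```

```bash
python3 -m pendant '[[[0,0,1.5],[0,0,0],160],[[0,0,3],[0,0,0],160],[[0,0,4],[0,0,0],160],[[0,0,3],[0,0,0],160],[[0,0,0],[0,0,0],160]]' 30; python3 st.py .64 .08 .17
python3 -c "
from h import *
c=shot('scene','s2');shot('top','t2')
cv2.imwrite('pics/s2z.png',cv2.resize(cv2.imread('pics/s2.png')[80:340,175:405],None,fx=2.3,fy=2.3,interpolation=cv2.INTER_CUBIC))"
```

```text
clock: 4.4
position: [0.5972, -0.1421, 0.2015]
ee_rot: [0.998, 0.06, 0.001, 0.001]
ft_force: [-1.3, 0.1, -0.7]
grip_width: 0.699
t 4.4 p [ 0.5972 -0.1421  0.2015] stand [ 0.1004 -0.0015] yaw 6.88 tool z [ 0.0017 -0.0014 -1.    ] g 0.699 F [-1.3   0.13 -0.68]
delta cm [ 4.28 22.21 -3.15]
```

View pics/s2z.png

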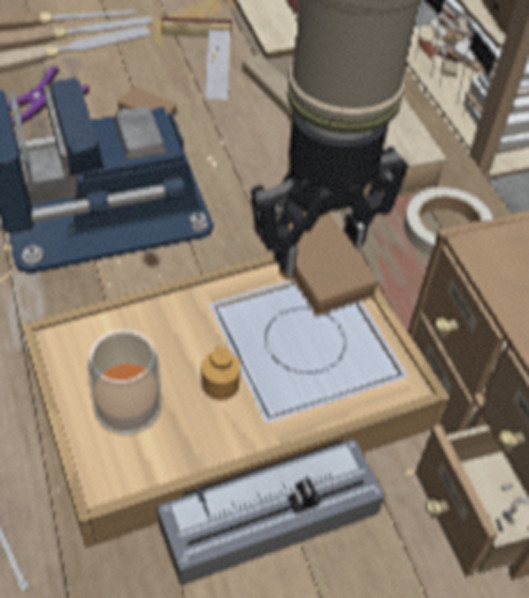

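```bash
python3 - <<'E'
from h import *
P=cloud(load('top0'))
for x in np.arange(.5,.8,.02):
    print(round(x,2),[ (lambda k: int(1000*P[k][:,2].max()) if k.any() else None)((abs(P[...,0]-x)<.01)&(abs(P[...,1]-y)<.01)) for y in np.arange(-.04,.2,.02)])
E
```

```text
0.5 [69, 3, 4, 6, 4, 3, 73, 83, 126, 126, 125, 127]
0.52 [71, 3, 4, 4, 3, 5, 77, 85, 125, 125, 124, 126]
0.54 [69, 50, 6, 3, 3, 5, 28, 28, 110, 118, 114, 117]
0.56 [70, 68, 6, 7, 4, 3, 24, 24, 28, 17, 16, 18]
0.58 [69, 69, 3, 5, 3, 3, 4, 3, 3, 2, 2, 4]
0.6 [98, 70, 3, 4, 4, 3, 1, 3, 2, 5, 6, 1]
0.62 [101, 69, 2, 3, 3, 3, 4, 4, 4, 3, 6, 3]
0.64 [62, 70, 5, 4, 4, 5, 4, 4, 4, 4, 4, 5]
0.66 [67, 69, 4, 3, 3, 10, 3, 3, 3, 4, 1, 4]
0.68 [68, 69, 3, 3, 4, 4, 4, 3, 5, 5, 5, 3]
0.7 [None, 3, 4, 3, 4, 3, 4, 3, 3, 3, 1, 4]
0.72 [3, 3, 6, 3, 3, 4, 4, 5, 3, 6, 4, 4]
0.74 [4, 5, 2, 6, 5, 4, 3, 20, 4, 3, 39, 51]
0.76 [2, 2, 3, 3, 4, 4, 56, 56, 56, 58, 57, 60]
0.78 [4, 5, 4, 4, 5, 2, 57, 56, 57, 57, 57, 57]
0.8 [5, 28, 26, 27, 27, 2, 57, 59, 58, 56, 58, 59]
```

```bash
python3 -m pendant '[[[1,4,0],[0,0,0],160],[[1.1,5.2,0],[0,0,0],160],[[1.1,5.2,0],[0,0,0],160],[[1,4,0],[0,0,0],160],[[1,2.5,-2],[0,0,0],160],[[0,0,-5],[0,0,0],160],[[0,0,-4],[0,0,0],160],[[0,0,0],[0,0,0],160],[[0,0,0],[0,0,0],160]]' 30; python3 st.py .65 .08 .0205
```

```text
clock: 5.62
position: [0.6431, 0.0729, 0.0774]
ee_rot: [0.998, 0.06, -0.008, -0.001]
ft_force: [-0.4, 0.0, 0.4]
grip_width: 0.695
t 5.625 p [0.6431 0.0729 0.0774] stand [0.163  0.2093] yaw 6.83 tool z [-1.640e-02  1.000e-04 -9.999e-01] g 0.695 F [-0.37  0.02  0.37]
delta cm [ 0.69  0.71 -5.69]
```

```bash
python3 -m pendant '[[[0.4,0.4,-2],[0,-0.9,0],160],[[0,0,-1.5],[0,0,0],160],[[0,0,-1],[0,0,0],160],[[0,0,0],[0,0,0],160],[[0,0,0],[0,0,0],160]]' 30; python3 st.py .65 .08 .0205
```

```text
clock: 6.25
position: [0.6503, 0.0761, 0.037]
ee_rot: [0.998, 0.058, 0.003, 0.0]
ft_force: [-0.6, -0.1, 0.5]
grip_width: 0.701
t 6.25 p [0.6503 0.0761 0.037 ] stand [0.1704 0.2118] yaw 6.7 tool z [ 6.4e-03  1.0e-04 -1.0e+00] g 0.701 F [-0.56 -0.1   0.48]
delta cm [-0.03  0.39 -1.65]
```

```bash
python3 -m pendant '[[[0,0,-0.9],[0,0.4,0],160],[[0,0,-0.4],[0,0,0],160],[[0,0,-0.3],[0,0,0],160],[[0,0,0],[0,0,0],160],[[0,0,0],[0,0,0],160]]' 30; python3 st.py .65 .08 .0205
```

```text
clock: 6.88
position: [0.6508, 0.0761, 0.0207]
ee_rot: [0.998, 0.058, 0.0, -0.0]
ft_force: [-0.6, -0.3, -0.5]
grip_width: 0.695
t 6.875 p [0.6508 0.0761 0.0207] stand [0.1709 0.2118] yaw 6.69 tool z [-0.e+00  3.e-04 -1.e+00] g 0.695 F [-0.58 -0.3  -0.53]
delta cm [-0.08  0.39 -0.02]
```

```bash
python3 -m pendant '[[[0,0,0],[0,0,0],100],[[0,0,0],[0,0,0],40],[[0,0,0],[0,0,0],0],[[0,0,0],[0,0,0],0],[[0,0,3],[0,0,0],0],[[0,0,5],[0,0,0],0],[[0,0,6],[0,0,0],0],[[0,0,6],[0,0,0],0],[[0,0,0],[0,0,0],0]]' 30; python3 st.py .404 -.171 .24
python3 - <<'E'
from h import *
for n in('scene','top'):shot(n,n+'3')
a=cv2.imread('pics/scene3.png');b=cv2.imread('pics/top3.png')
cv2.imwrite('pics/b3.png',np.hstack([a[60:360,120:400],b[60:300,140:420][:,:,:] if 0 else cv2.copyMakeBorder(b[60:300,140:420],0,60,0,0,cv2.BORDER_CONSTANT)]))
T=np.array([.497,-.1485]);th=np.radians(4.5);R=np.array([[np.cos(th),-np.sin(th)],[np.sin(th),np.cos(th)]])
for n in('scene3','top3'):
    c=load(n);P=cloud(c);Q=(P[...,:2]-T)@R
    for nm,x0,x1,y0,y1,z0 in(('jar',-.15,-.04,-.08,.06,.135),('wt',-.03,.04,-.06,.02,.095),('sw',.09,.16,.07,.11,.08)):
        mm=(Q[...,0]>x0)&(Q[...,0]<x1)&(Q[...,1]>y0)&(Q[...,1]<y1)&(P[...,2]>z0)&(P[...,2]<.16)
        q=np.c_[Q[mm],P[mm][:,2]]
        if len(q):print(n,nm,len(q),((q.min(0)+q.max(0))/2).round(4),np.ptp(q,axis=0).round(4))
E
```

```text
clock: 8.0
position: [0.6492, 0.0761, 0.2269]
ee_rot: [0.998, 0.059, -0.0, -0.0]
ft_force: [-0.2, 1.2, -1.2]
grip_width: 1.003
t 8.0 p [0.6492 0.0761 0.2269] stand [0.1694 0.2119] yaw 6.72 tool z [-7.e-04  5.e-04 -1.e+00] g 1.003 F [-0.2   1.18 -1.21]
delta cm [-24.52 -24.71   1.31]
scene3 jar 266 [-0.0954 -0.0173  0.1418] [0.0607 0.0598 0.0135]
scene3 wt 80 [-0.0021 -0.0242  0.1045] [0.0224 0.0237 0.0186]
scene3 sw 93 [0.1232 0.0871 0.0905] [0.026  0.0268 0.0206]
top3 jar 66 [-0.0921 -0.0219  0.1417] [0.0558 0.042  0.0128]
top3 wt 56 [-0.0012 -0.0206  0.1073] [0.02   0.02   0.0159]
```

View pics/b3.png

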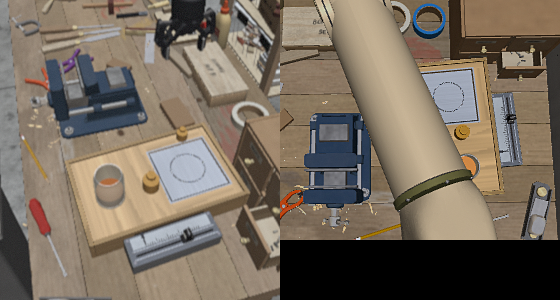

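```bash
cat > ring.py <<'E'
from h import *
import sys
T=np.array([.497,-.1485]);th=np.radians(4.5);R=np.array([[np.cos(th),-np.sin(th)],[np.sin(th),np.cos(th)]])
for n in sys.argv[1:]:
    c=load(n);g=cv2.cvtColor(c['pixels'],cv2.COLOR_RGB2GRAY).astype(float)
    v,u=np.mgrid[:384,:512];K=c['K']
    d=np.stack([(u-K[0,2])/K[0,0],(v-K[1,2])/K[1,1],np.ones_like(u)],-1)@c['rotation'].T
    X=c['origin']+d*((.0595-c['origin'][2])/d[...,2])[...,None]
    Q=(X[...,:2]-T)@R-[.1,0]
    bg=cv2.medianBlur(g.astype(np.uint8),9).astype(float)
    cen=np.zeros(2)
    for _ in range(6):
        r=np.hypot(*(Q-cen).transpose(2,0,1));m=(abs(r-.040)<.008)&(bg-g>12)
        A=np.c_[2*Q[m],np.ones(m.sum())];s=np.linalg.lstsq(A,(Q[m]**2).sum(1),rcond=None)[0];cen=s[:2]
    print(n,m.sum(),'ring off(stand frame)',cen.round(4),'rad',np.sqrt(s[2]+cen@cen).round(4),'world',(T+R@(cen+[.1,0])).round(4))
E
python3 ring.py scene3 top3
```

```text
scene3 199 ring off(stand frame) [-0.     -0.0018] rad 0.0407 world [ 0.5968 -0.1425]
top3 129 ring off(stand frame) [0.0007 0.0023] rad 0.0414 world [ 0.5973 -0.1383]
```

```bash
python3 -m pendant '[[[-3,-3,2],[0,0,-2],0],[[-4,-4,0],[0,0,0],0],[[-4,-4,0],[0,0,0],0],[[-4,-4,0],[0,0,0],0],[[-4,-4,0],[0,0,0],0],[[-3,-3.5,0],[0,0,0],0],[[-2,-2,0],[0,0,0],0],[[0,0,0],[0,0,0],0],[[0,0,0],[0,0,0],0]]' 20; python3 st.py .404 -.171 .2
```

```text
clock: 9.22
position: [0.3917, -0.1764, 0.2267]
ee_rot: [0.999, 0.038, -0.015, -0.004]
ft_force: [0.5, 0.1, 0.1]
grip_width: 0.999
t 9.225 p [ 0.3917 -0.1764  0.2267] stand [-0.1072 -0.0195] yaw 4.36 tool z [-0.0297  0.0078 -0.9995] g 0.999 F [0.46 0.13 0.13]
delta cm [ 1.23  0.54 -2.67]
```

```bash
python3 -m pendant '[[[1.2,0.5,0],[-0.4,-1.7,0],0],[[0,0,0],[0,0,0],0],[[0,0,0],[0,0,0],0]]' 20; python3 st.py .404 -.171 .2
```

```text
clock: 9.6
position: [0.4058, -0.1688, 0.2258]
ee_rot: [0.999, 0.04, 0.001, -0.001]
ft_force: [0.6, -0.7, -0.3]
grip_width: 0.998
t 9.6 p [ 0.4058 -0.1688  0.2258] stand [-0.0925 -0.0131] yaw 4.59 tool z [ 0.0014  0.002  -1.    ] g 0.998 F [ 0.62 -0.75 -0.26]
delta cm [-0.18 -0.22 -2.58]
```

```bash
python3 -m pendant '[[[-0.2,-0.2,-2],[0,0,0],0],[[0,0,-2],[0,0,0],0],[[0,0,0],[0,0,0],0],[[0,0,0],[0,0,0],0]]' 20; python3 st.py .404 -.171 .108
python3 -c "
from h import *
c=shot('scene','s4')
cv2.imwrite('pics/s4z.png',cv2.resize(cv2.imread('pics/s4.png')[140:330,165:355],None,fx=3,fy=3,interpolation=cv2.INTER_CUBIC))"
```

```text
clock: 10.1
position: [0.4048, -0.1703, 0.186]
ee_rot: [0.999, 0.041, 0.001, -0.001]
ft_force: [-0.8, -0.1, 0.1]
grip_width: 1.003
t 10.1 p [ 0.4048 -0.1703  0.186 ] stand [-0.0936 -0.0145] yaw 4.7 tool z [ 0.0026  0.0015 -1.    ] g 1.003 F [-0.77 -0.13  0.08]
delta cm [-0.08 -0.07 -7.8 ]
```

View pics/s4z.png

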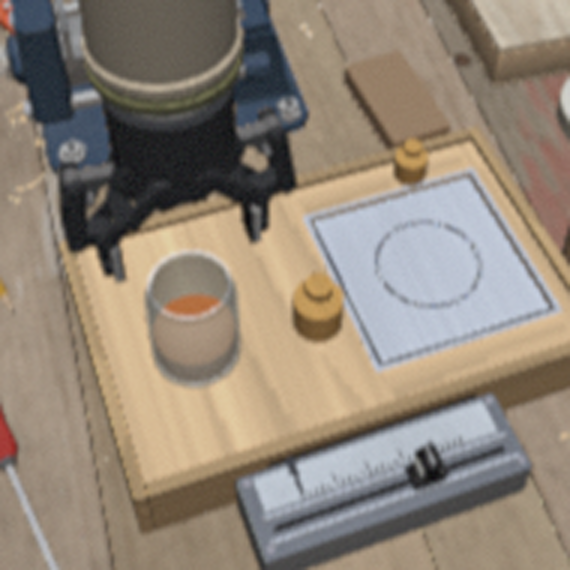

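```bash
python3 -m pendant '[[[-0.1,-0.1,-1.5],[0,0.1,0],0],[[0,0,-1.5],[0,0,0],0],[[0,0,-1],[0,0,0],0],[[0,0,0],[0,0,0],0]]' 20; python3 st.py .404 -.171 .108
python3 -c "
from h import *
c=shot('scene','s5')
cv2.imwrite('pics/s5z.png',cv2.resize(cv2.imread('pics/s5.png')[140:330,165:355],None,fx=3,fy=3,interpolation=cv2.INTER_CUBIC))"
```

```text
clock: 10.65
position: [0.4037, -0.1714, 0.1435]
ee_rot: [0.999, 0.041, 0.001, -0.001]
ft_force: [-0.1, 0.4, 0.4]
grip_width: 0.999
t 10.65 p [ 0.4037 -0.1714  0.1435] stand [-0.0948 -0.0155] yaw 4.69 tool z [ 0.0011  0.0012 -1.    ] g 0.999 F [-0.11  0.38  0.42]
delta cm [ 0.03  0.04 -3.55]
```

View pics/s5z.png

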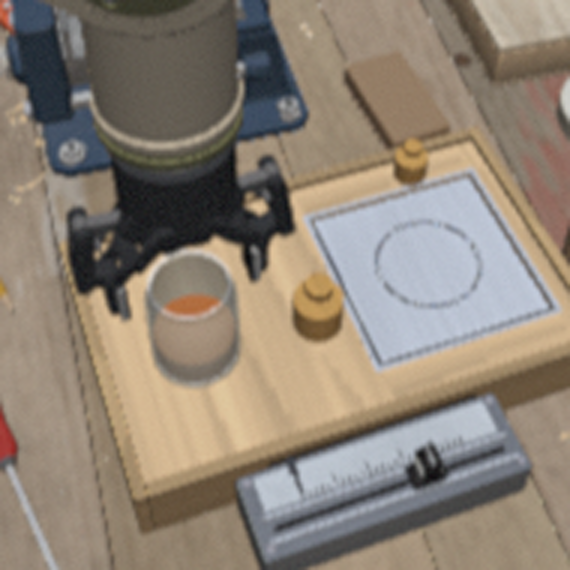

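```bash
python3 -m pendant '[[[0,-0.1,-1.5],[0,0,0],0],[[0,0,-1.5],[0,0,0],0],[[0,0,-0.5],[0,0,0],0],[[0,0,0],[0,0,0],0],[[0,0,0],[0,0,0],40],[[0,0,0],[0,0,0],60]]' 20; python3 st.py .404 -.171 .108
```

```text
clock: 11.45
position: [0.4044, -0.1726, 0.1071]
ee_rot: [0.999, 0.041, 0.001, -0.0]
ft_force: [0.4, -0.5, -0.8]
grip_width: 0.764
t 11.45 p [ 0.4044 -0.1726  0.1071] stand [-0.0942 -0.0168] yaw 4.7 tool z [ 2.7e-03  6.0e-04 -1.0e+00] g 0.764 F [ 0.44 -0.54 -0.81]
delta cm [-0.04  0.16  0.09]
```

```bash
python3 -m pendant '[[[0,0,0],[0,0,0],90],[[0,0,0],[0,0,0],90],[[0,0,0],[0,0,0],90]]' 20; python3 st.py .404 -.171 .108
python3 -c "
from h import *
c=shot('scene','s6')
cv2.imwrite('pics/s6z.png',cv2.resize(cv2.imread('pics/s6.png')[140:330,165:355],None,fx=3,fy=3,interpolation=cv2.INTER_CUBIC))"
```

```text
clock: 11.82
position: [0.4044, -0.1727, 0.1074]
ee_rot: [0.999, 0.041, 0.001, -0.0]
ft_force: [0.1, 0.4, -1.5]
grip_width: 0.756
t 11.825 p [ 0.4044 -0.1727  0.1074] stand [-0.0942 -0.0169] yaw 4.69 tool z [ 3.e-03  2.e-04 -1.e+00] g 0.756 F [ 0.13  0.41 -1.46]
delta cm [-0.04  0.17  0.06]
```

View pics/s6z.png

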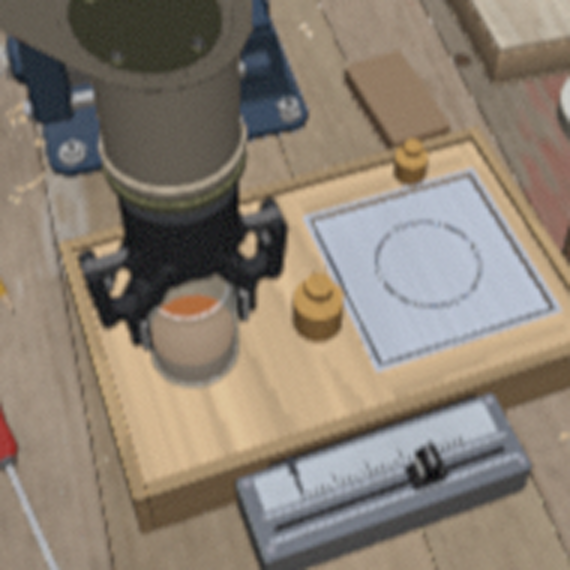

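```bash
python3 -m pendant '[[[0,0.7,0],[0,0,0],90],[[-0.1,1.4,0],[0,0,0],90],[[-0.1,1.4,0],[0,0,0],90],[[-0.1,1.4,0],[0,0,0],90],[[-0.1,0.7,0],[0,0,0],90],[[0,0,0],[0,0,0],90],[[0,0,0],[0,0,0],90]]' 20; python3 st.py .404 -.171 .108
```

```text
clock: 12.75
position: [0.3999, -0.1119, 0.1074]
ee_rot: [0.999, 0.042, 0.001, 0.0]
ft_force: [-0.3, -0.3, -1.2]
grip_width: 0.76
t 12.75 p [ 0.3999 -0.1119  0.1074] stand [-0.094   0.0441] yaw 4.8 tool z [ 2.8e-03 -1.0e-04 -1.0e+00] g 0.76 F [-0.34 -0.27 -1.21]
delta cm [ 0.41 -5.91  0.06]
```

```bash
python3 -m pendant '[[[0.8,0.1,0],[0,0,0],90],[[1.6,0.1,0],[0,0,0],90],[[1.6,0.1,0],[0,0,0],90],[[1.6,0.1,0],[0,0,0],90],[[1.6,0.1,0],[0,0,0],90],[[0,0,0],[0,0,0],90],[[0,0,0],[0,0,0],90]]' 20; python3 st.py .404 -.171 .108
python3 -c "
from h import *
c=shot('scene','s7')
cv2.imwrite('pics/s7z.png',cv2.resize(cv2.imread('pics/s7.png')[140:330,165:355],None,fx=3,fy=3,interpolation=cv2.INTER_CUBIC))"
```

```text
clock: 13.62
position: [0.4759, -0.1091, 0.1073]
ee_rot: [0.999, 0.039, 0.001, -0.0]
ft_force: [-1.3, 1.6, 3.0]
grip_width: 0.757
t 13.625 p [ 0.4759 -0.1091  0.1073] stand [-0.0179  0.041 ] yaw 4.49 tool z [ 2.9e-03  3.0e-04 -1.0e+00] g 0.757 F [-1.25  1.56  3.01]
delta cm [-7.19 -6.19  0.07]
```

View pics/s7z.png

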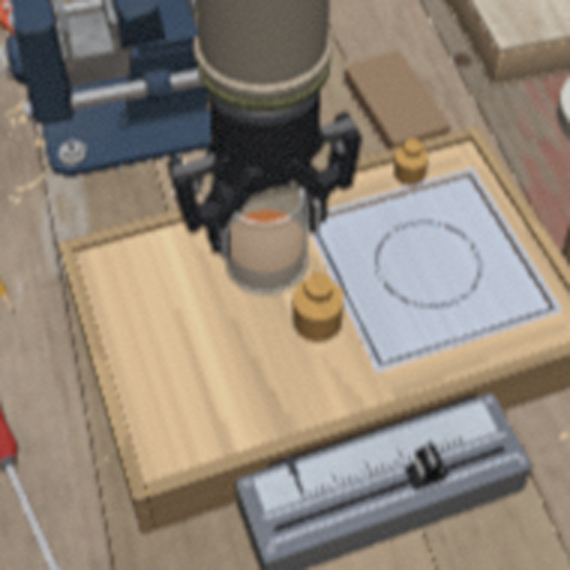

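```bash
python3 -m pendant '[[[0.8,0.1,0.1],[0,0,0],90],[[1.6,0.2,0],[0,0,0],90],[[1.6,0.2,0],[0,0,0],90],[[1.6,0.1,0],[0,0,0],90],[[1.6,0.1,0],[0,0,0],90],[[0.8,0,0],[0,0,0],90],[[0,0,0],[0,0,0],90],[[0,0,0],[0,0,0],90]]' 20; python3 st.py .404 -.171 .108
```

```text
clock: 14.68
position: [0.5604, -0.1019, 0.1068]
ee_rot: [0.999, 0.038, 0.001, 0.0]
ft_force: [0.3, -0.3, -0.8]
grip_width: 0.762
t 14.675 p [ 0.5604 -0.1019  0.1068] stand [0.0669 0.0415] yaw 4.4 tool z [ 1.1e-03 -2.0e-04 -1.0e+00] g 0.762 F [ 0.34 -0.34 -0.82]
delta cm [-15.64  -6.91   0.12]
```

```bash
python3 -m pendant '[[[0.6,-0.7,0],[0,0,0],90],[[1.1,-1.2,0],[0,0,0],90],[[1.1,-1.2,0],[0,0,0],90],[[0.7,-0.7,0],[0,0,0],90],[[0,0,0],[0,0,0],90],[[0,0,0],[0,0,0],90]]' 20; python3 st.py .597 -.1418 .1065
python3 - <<'E'
from h import *
T=np.array([.497,-.1485]);th=np.radians(4.5);R=np.array([[np.cos(th),-np.sin(th)],[np.sin(th),np.cos(th)]])
shot('scene','s8');shot('top','t8')
cv2.imwrite('pics/s8z.png',cv2.resize(cv2.imread('pics/s8.png')[120:340,175:395],None,fx=2.7,fy=2.7,interpolation=cv2.INTER_CUBIC))
E
```

```text
clock: 15.42
position: [0.5974, -0.1443, 0.1067]
ee_rot: [0.999, 0.037, 0.0, 0.001]
ft_force: [-1.0, 0.6, -1.5]
grip_width: 0.758
t 15.425 p [ 0.5974 -0.1443  0.1067] stand [ 0.1004 -0.0036] yaw 4.28 tool z [ 8.e-04 -1.e-03 -1.e+00] g 0.758 F [-1.    0.58 -1.49]
delta cm [-0.04  0.25 -0.02]
```

View pics/s8z.png

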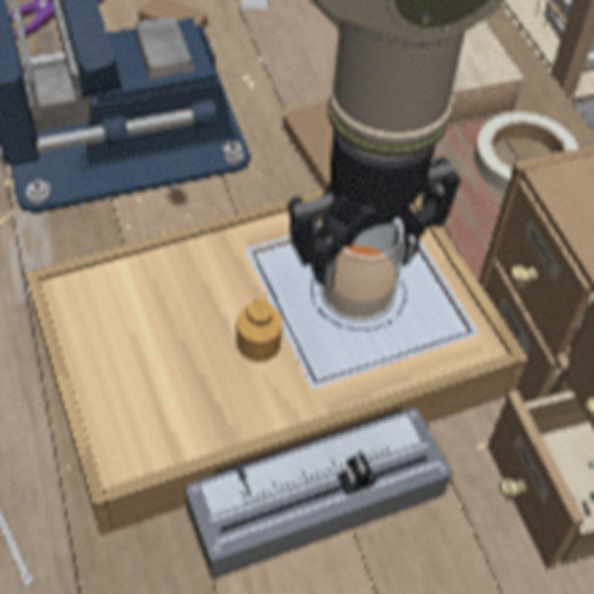

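```bash
python3 - <<'E'
from h import *
a=cv2.imread('pics/s8.png')[195:250,280:345];cv2.imwrite('pics/s8y.png',cv2.resize(a,None,fx=9,fy=9,interpolation=cv2.INTER_CUBIC))
a=cv2.imread('pics/t8.png')[120:190,270:350];cv2.imwrite('pics/t8y.png',cv2.resize(a,None,fx=7,fy=7,interpolation=cv2.INTER_CUBIC))
E
```

```text
(no output)
```

View pics/s8y.png

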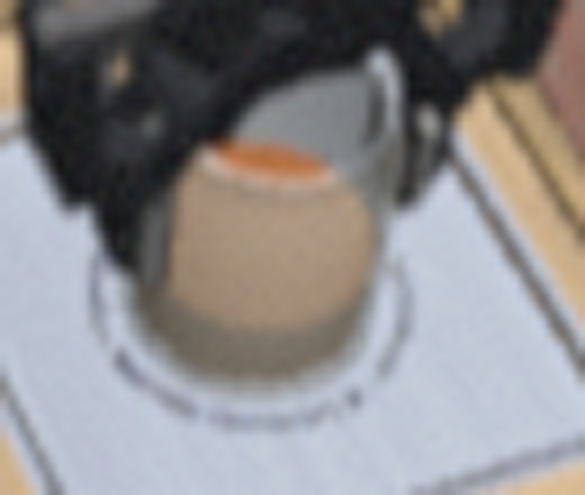

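View pics/t8y.png

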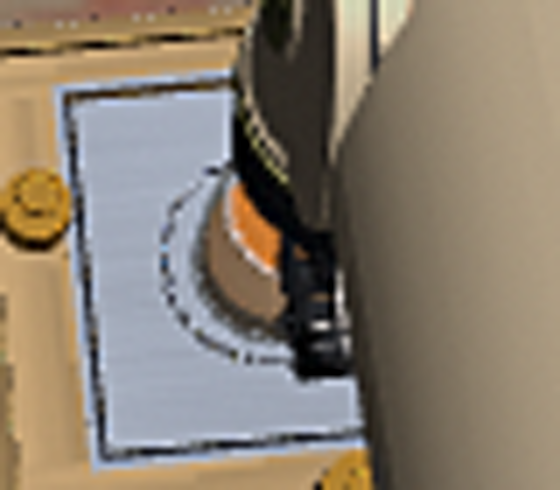

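```bash
python3 -m pendant '[[[0,0.1,-0.15],[0,0,0],90],[[0,0,0],[0,0,0],90],[[0,0,0],[0,0,0],54],[[0,0,0],[0,0,0],50],[[0,0,0],[0,0,0],40],[[0,0,0],[0,0,0],20],[[0,0,0],[0,0,0],0],[[0,0,0],[0,0,0],0]]' 20; python3 st.py .597 -.1418 .1065
python3 - <<'E'
from h import *
shot('scene','s9')
cv2.imwrite('pics/s9z.png',cv2.resize(cv2.imread('pics/s9.png')[120:340,175:395],None,fx=2.7,fy=2.7,interpolation=cv2.INTER_CUBIC))
E
```

```text
clock: 16.52
position: [0.5975, -0.1424, 0.1061]
ee_rot: [0.999, 0.038, 0.001, 0.001]
ft_force: [-0.6, 0.3, 0.1]
grip_width: 1.0
t 16.525 p [ 0.5975 -0.1424  0.1061] stand [ 0.1007 -0.0018] yaw 4.35 tool z [ 0.0023 -0.0016 -1.    ] g 1.0 F [-0.59  0.3   0.09]
delta cm [-0.05  0.06  0.04]
```

View pics/s9z.png

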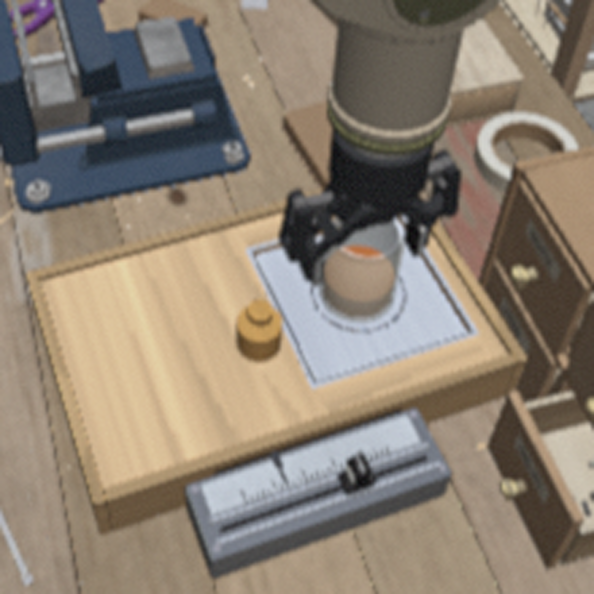

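```bash
python3 -m pendant '[[[0,0,0],[0,0,0],0],[[0,0,0],[0,0,0],0],[[0,0,1],[0,0,0],0],[[0,0,2.5],[0,0,0],0],[[0,0,4],[0,0,0],0],[[0,0,5],[0,0,0],0],[[-3,0,3],[0,0,0],0],[[-4,-2,0],[0,0,0],0],[[-4,-3,0],[0,0,0],0],[[0,0,0],[0,0,0],0],[[0,0,0],[0,0,0],0]]' 20; python3 st.py
cat > jar.py <<'E'
from h import *
import sys
T=np.array([.497,-.1485]);th=np.radians(4.5);R=np.array([[np.cos(th),-np.sin(th)],[np.sin(th),np.cos(th)]])
k=sys.argv[1]
for n in('scene','top'):
    c=shot(n,n+k);P=cloud(c);Q=(P[...,:2]-T)@R
    for nm,x0,x1,y0,y1,z0 in(('jar',.05,.15,-.06,.06,.13),('wt',-.03,.04,-.06,.02,.095),('sw',.09,.16,.07,.11,.08),('grip',-.1,.11,-.19,-.14,.068)):
        mm=(Q[...,0]>x0)&(Q[...,0]<x1)&(Q[...,1]>y0)&(Q[...,1]<y1)&(P[...,2]>z0)&(P[...,2]<.155)
        q=np.c_[Q[mm],P[mm][:,2]]
        if len(q):print(n,nm,len(q),((q.min(0)+q.max(0))/2).round(4),np.ptp(q,axis=0).round(4))
    mm=(P[...,2]>.017)&(P[...,2]<.03)&(abs(P[...,0]-.65)<.1)&(abs(P[...,1]-.08)<.08)
    if mm.sum()>50:print('block',cv2.minAreaRect((P[mm][:,:2]*1000).astype(np.float32)))
cv2.imwrite(f'pics/sz{k}.png',cv2.resize(cv2.imread(f'pics/scene{k}.png')[140:340,165:365],None,fx=2.9,fy=2.9,interpolation=cv2.INTER_CUBIC))
cv2.imwrite(f'pics/tz{k}.png',cv2.resize(cv2.imread(f'pics/top{k}.png')[100:275,220:420],None,fx=3.3,fy=3.3,interpolation=cv2.INTER_CUBIC))
E
python3 jar.py A; python3 ring.py sceneA topA
```

```text
clock: 17.95
position: [0.4847, -0.1918, 0.2723]
ee_rot: [0.999, 0.039, 0.004, 0.002]
ft_force: [-0.1, 0.3, 0.4]
grip_width: 0.999
t 17.95 p [ 0.4847 -0.1918  0.2723] stand [-0.0156 -0.0422] yaw 4.5 tool z [ 0.0077 -0.0037 -1.    ] g 0.999 F [-0.14  0.34  0.37]
scene jar 288 [ 0.0967 -0.0032  0.1377] [0.061  0.0608 0.0154]
scene wt 85 [-0.0035 -0.0255  0.1053] [0.0288 0.0235 0.0204]
scene sw 88 [0.1231 0.0872 0.09  ] [0.0261 0.0273 0.0179]
scene grip 81 [ 0.0254 -0.1608  0.076 ] [0.0144 0.0182 0.0155]
block ((668.3148193359375, 75.8993148803711), (211.62828063964844, 104.5727767944336), 25.6481990814209)
top jar 162 [0.0979 0.001  0.1382] [0.0593 0.0602 0.0161]
top wt 70 [-0.0036 -0.0202  0.1054] [0.0263 0.0313 0.0207]
top sw 82 [0.1247 0.0905 0.0902] [0.0259 0.0248 0.0197]
block ((643.44873046875, 90.12370300292969), (128.06192016601562, 169.3367462158203), 50.7516975402832)
sceneA 129 ring off(stand frame) [ 0.001  -0.0023] rad 0.0413 world [ 0.5979 -0.1429]
topA 206 ring off(stand frame) [ 0.0037 -0.0005] rad 0.0398 world [ 0.6004 -0.1409]
```

```bash
sleep 0
```

```text
(no output)
```

View pics/szA.png

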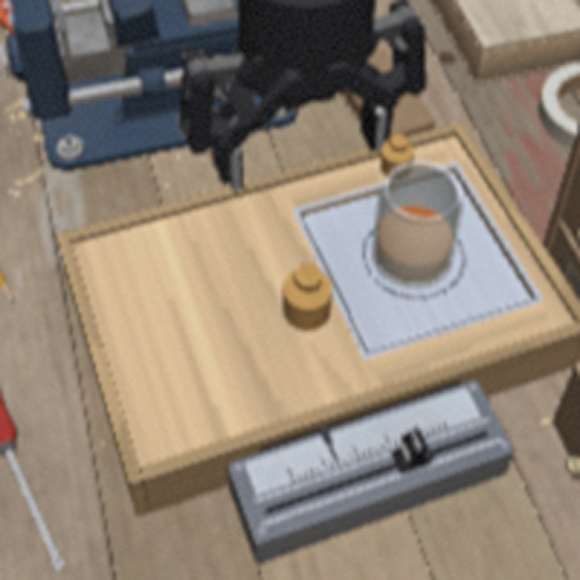

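View pics/tzA.png

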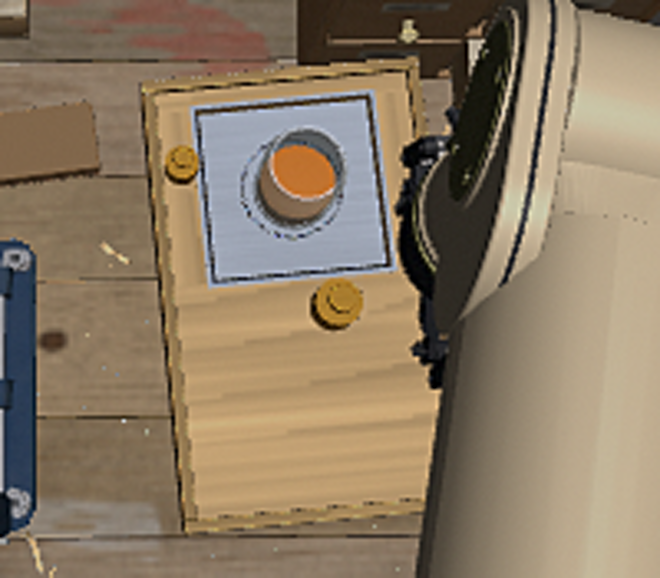

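```bash
python3 - <<'E'
from h import *
for t in('0','A'):
    a=cv2.imread(f'pics/scene{t}.png')[268:336,242:344];cv2.imwrite(f'pics/pz{t}.png',cv2.resize(a,None,fx=7.5,fy=7.5,interpolation=cv2.INTER_CUBIC))
E
```

```text
(no output)
```

View pics/pz0.png

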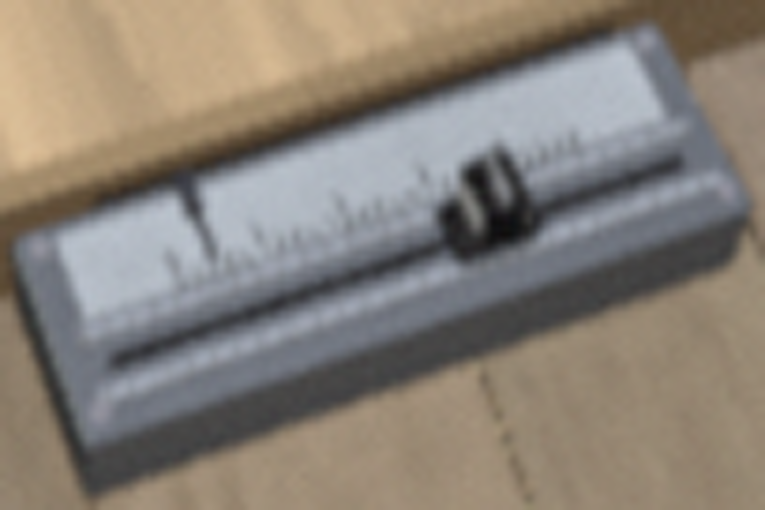

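View pics/pzA.png

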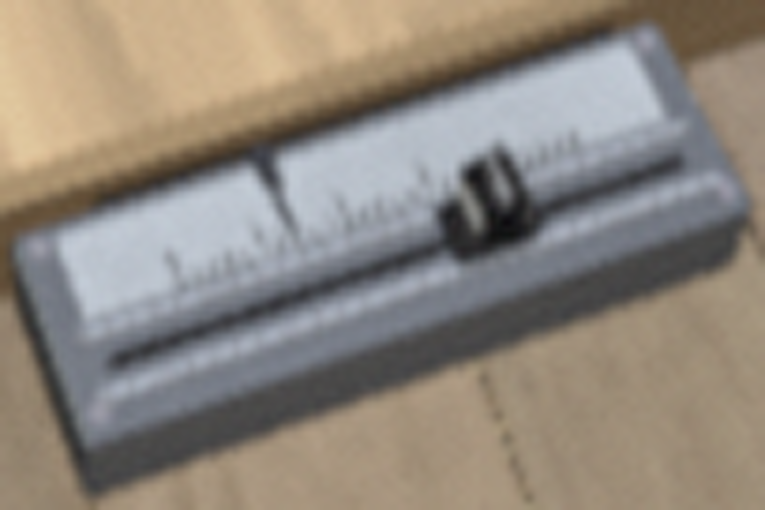

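```bash
python3 - <<'E'
from h import *
T=np.array([.497,-.1485]);th=np.radians(4.5);R=np.array([[np.cos(th),-np.sin(th)],[np.sin(th),np.cos(th)]])
c=load('sceneA')
for n,u,v,z in[('zero tick bottom',184,290,.051),('tick top',172,252,.051),('t2',268,262,.051),('t3',350,233,.051),('tip0',210,258,.053),('tipA',295,236,.053),('tipA low',295,236,.051),('strip c',92,440,.05),('strip c2',745,205,.05),('strip c3',18,240,.05),('strip c4',650,25,.05)]:
    print(n,((rayz(c,u/7.5+242-.43,v/7.5+268-.43,z)[:2]-T)@R).round(4))
for t in('top0','topA'):
  a=cv2.imread(f'pics/{t}.png')[145:230,345:390];cv2.imwrite(f'pics/pz{t}.png',cv2.resize(a,None,fx=7,fy=7,interpolation=cv2.INTER_CUBIC))
P=cloud(c);Q=(P[...,:2]-T)@R
m=(abs(Q[...,0])<.09)&(Q[...,1]<-.12)&(Q[...,1]>-.15);print(np.percentile(P[m][:,2],[5,50,95]))
E
```

```text
zero tick bottom [-0.0592 -0.1494]
tick top [-0.0584 -0.1379]
t2 [-0.0347 -0.1496]
t3 [-0.0102 -0.1494]
tip0 [-0.0496 -0.144 ]
tipA [-0.0253 -0.1459]
tipA low [-0.0248 -0.1451]
strip c [-0.0964 -0.1796]
strip c2 [ 0.0968 -0.1786]
strip c3 [-0.0971 -0.1198]
strip c4 [ 0.0975 -0.1189]
[0.04873902 0.05082727 0.05290081]
```

View pics/pztop0.png

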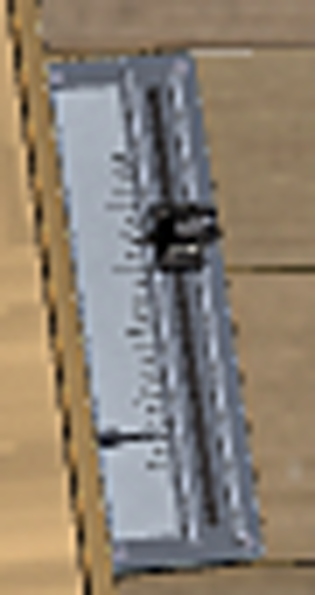

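```bash
python3 -m pendant '[[[1,-2.5,0],[-0.2,0.4,0],80],[[1.5,-3.5,0],[0,0,0],120],[[1.5,-3.5,-1],[0,0,0],120],[[0.6,-1.5,-4],[0,0,0],120],[[0,0,-4],[0,0,0],120],[[0,0,-2],[0,0,0],120],[[0,0,0],[0,0,0],120],[[0,0,0],[0,0,0],120]]' 20; python3 st.py .535 -.306 .078
```

```text
clock: 19.05
position: [0.5392, -0.298, 0.1577]
ee_rot: [0.999, 0.046, 0.001, 0.001]
ft_force: [0.2, 0.1, 0.7]
grip_width: 0.53
t 19.05 p [ 0.5392 -0.298   0.1577] stand [ 0.0304 -0.1524] yaw 5.27 tool z [ 0.0018 -0.0021 -1.    ] g 0.53 F [0.18 0.14 0.7 ]
delta cm [-0.42 -0.8  -7.97]
```

```bash
python3 -m pendant '[[[-0.4,-0.8,-2],[0,0,-0.7],120],[[0,0,-2],[0,0,0],120],[[0,0,0],[0,0,0],120],[[0,0,0],[0,0,0],120]]' 20; python3 st.py .535 -.306 .078
python3 jar.py B|grep -v block
```

```text
clock: 19.55
position: [0.5356, -0.3068, 0.1163]
ee_rot: [0.999, 0.039, 0.002, 0.002]
ft_force: [-0.1, 0.2, -0.3]
grip_width: 0.533
t 19.55 p [ 0.5356 -0.3068  0.1163] stand [ 0.026  -0.1609] yaw 4.52 tool z [ 0.0035 -0.0033 -1.    ] g 0.533 F [-0.07  0.22 -0.32]
delta cm [-0.06  0.08 -3.83]
scene jar 9 [0.0704 0.0097 0.1319] [0.0066 0.0152 0.0033]
scene wt 81 [-0.0054 -0.0245  0.1048] [0.0252 0.0283 0.019 ]
scene grip 380 [ 0.025  -0.1638  0.1115] [0.1087 0.0251 0.087 ]
top jar 162 [0.0978 0.0013 0.1383] [0.0602 0.0615 0.0165]
top wt 65 [-0.0007 -0.0203  0.1055] [0.0343 0.0204 0.021 ]
top sw 82 [0.1246 0.0904 0.0905] [0.0251 0.0246 0.0208]
top grip 156 [ 0.0249 -0.1588  0.1121] [0.1078 0.0248 0.0857]
```

View pics/szB.png

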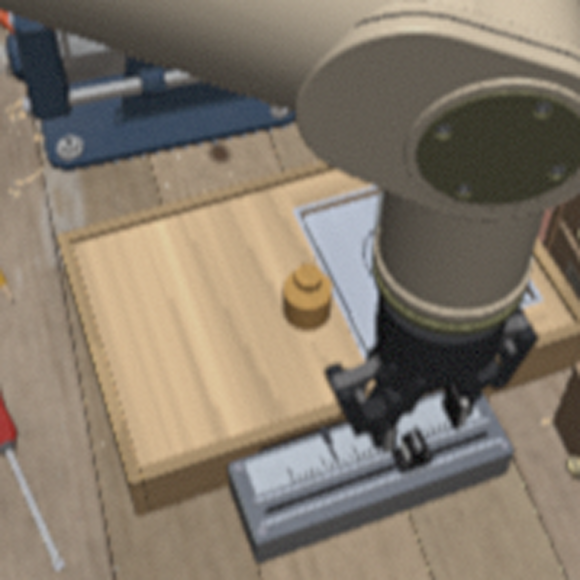

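```bash
python3 -m pendant '[[[0,0,-1.5],[0.2,0.2,0],120],[[0,0,-1.5],[0,0,0],120],[[0,0,-0.6],[0,0,0],120],[[0,0,0],[0,0,0],120],[[0,0,0],[0,0,0],120]]' 20; python3 st.py .535 -.306 .078
```

```text
clock: 20.27
position: [0.5357, -0.3066, 0.0781]
ee_rot: [0.999, 0.04, 0.0, -0.0]
ft_force: [-0.9, -0.5, -0.0]
grip_width: 0.525
t 20.275 p [ 0.5357 -0.3066  0.0781] stand [ 0.0262 -0.1606] yaw 4.54 tool z [ 1.e-04  3.e-04 -1.e+00] g 0.525 F [-0.92 -0.55 -0.01]
delta cm [-0.07  0.06 -0.01]
```

```bash
python3 -m pendant '[[[0,0,0],[0,0,0],170],[[0,0,0],[0,0,0],200],[[0,0,0],[0,0,0],225],[[0,0,0],[0,0,0],235],[[0,0,0],[0,0,0],235],[[0,0,0],[0,0,0],235]]' 20; python3 st.py
python3 jar.py C|grep -v block
```

```text
clock: 21.02
position: [0.5362, -0.3067, 0.079]
ee_rot: [0.999, 0.04, 0.001, 0.0]
ft_force: [-0.3, -0.6, -0.7]
grip_width: 0.156
t 21.025 p [ 0.5362 -0.3067  0.079 ] stand [ 0.0267 -0.1608] yaw 4.55 tool z [ 1.4e-03 -5.0e-04 -1.0e+00] g 0.156 F [-0.35 -0.56 -0.65]
scene wt 83 [-0.0049 -0.0211  0.1047] [0.0241 0.0257 0.0194]
scene grip 631 [ 0.024  -0.1656  0.1115] [0.125  0.0312 0.0868]
top jar 162 [ 9.700e-02 -1.000e-04  1.383e-01] [0.0624 0.0623 0.0166]
top wt 62 [-0.0003 -0.0181  0.1046] [0.0239 0.0257 0.0192]
top sw 83 [0.1239 0.0905 0.0909] [0.0263 0.0251 0.0218]
top grip 264 [ 0.0256 -0.1573  0.1116] [0.1267 0.0297 0.0867]
```

View pics/szC.png

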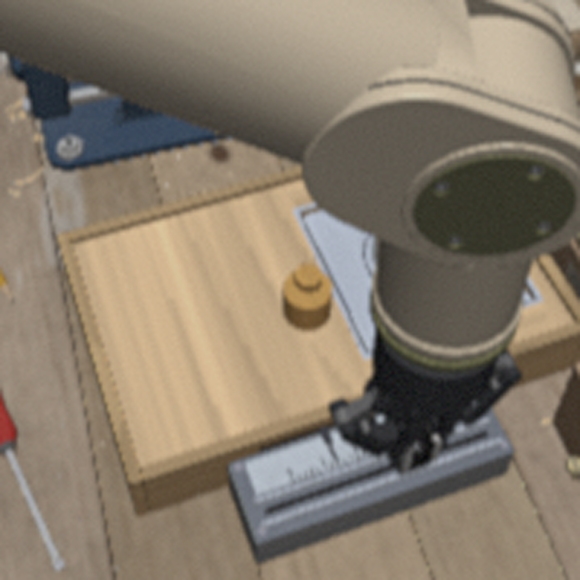

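```bash
python3 -m pendant '[[[-0.8,-0.1,0],[0,0,0],235],[[-1.2,-0.1,0],[0,0,0],235],[[-1.2,-0.1,0],[0,0,0],235],[[-1.2,-0.1,0],[0,0,0],235],[[-0.6,0,0],[0,0,0],235],[[0,0,0],[0,0,0],235],[[0,0,0],[0,0,0],235]]' 20; python3 st.py .4854 -.3107 .078
```

```text
clock: 22.0
position: [0.4818, -0.3112, 0.079]
ee_rot: [0.999, 0.039, 0.0, 0.0]
ft_force: [1.2, -0.4, -2.3]
grip_width: 0.156
t 22.0 p [ 0.4818 -0.3112  0.079 ] stand [-0.028 -0.161] yaw 4.5 tool z [ 9.e-04 -7.e-04 -1.e+00] g 0.156 F [ 1.18 -0.4  -2.33]
delta cm [ 0.36  0.05 -0.1 ]
```

```bash
python3 -m pendant '[[[0.4,0,0],[0,0,0],235],[[0,0,0],[0,0,0],235],[[0,0,0],[0,0,0],235]]' 20; python3 st.py .4854 -.3107 .078
```

```text
clock: 22.38
position: [0.4865, -0.3109, 0.0789]
ee_rot: [0.999, 0.04, 0.0, 0.0]
ft_force: [-1.1, -0.2, 1.0]
grip_width: 0.154
t 22.375 p [ 0.4865 -0.3109  0.0789] stand [-0.0232 -0.161 ] yaw 4.54 tool z [ 6.e-04 -3.e-04 -1.e+00] g 0.154 F [-1.05 -0.24  0.96]
delta cm [-0.11  0.02 -0.09]
```

```bash
python3 -m pendant '[[[-0.1,0,0],[0,0,0],235],[[0,0,0],[0,0,0],235],[[0,0,0],[0,0,0],235]]' 20; python3 st.py .4854 -.3107 .078
python3 -c "
from h import *
c=shot('scene','sD')
a=c['pixels'][268:336,242:344,::-1];cv2.imwrite('pics/pzD.png',cv2.resize(a,None,fx=7.5,fy=7.5,interpolation=cv2.INTER_CUBIC))"
```

```text
clock: 22.75
position: [0.4858, -0.3109, 0.0789]
ee_rot: [0.999, 0.04, 0.001, 0.0]
ft_force: [0.3, 0.9, -1.1]
grip_width: 0.154
t 22.75 p [ 0.4858 -0.3109  0.0789] stand [-0.0239 -0.161 ] yaw 4.55 tool z [ 1.2e-03 -4.0e-04 -1.0e+00] g 0.154 F [ 0.31  0.88 -1.14]
delta cm [-0.04  0.02 -0.09]
```

View pics/pzD.png

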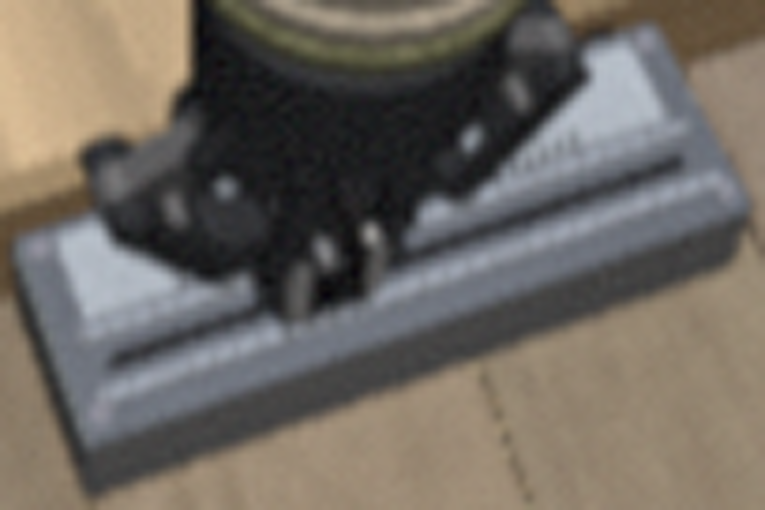

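Pointer hidden by the gripper (the grip is near (330,280)); release, back out and look.

```bash
python3 -m pendant '[[[0,0,0],[0,0,0],220],[[0,0,0],[0,0,0],180],[[0,0,0],[0,0,0],140],[[0,0,0],[0,0,0],120],[[0,0,2],[0,0,0],120],[[0,0,4],[0,0,0],120],[[0,0,5],[0,0,0],120],[[-3,0,5],[0,0,0],120],[[-5,0,3],[0,0,0],120],[[-5,0,0],[0,0,0],120],[[0,0,0],[0,0,0],120]]' 20; python3 st.py
python3 jar.py E|grep -v block; python3 -c "
from h import *
c=load('sceneE')
a=c['pixels'][268:336,242:344,::-1];cv2.imwrite('pics/pzE.png',cv2.resize(a,None,fx=7.5,fy=7.5,interpolation=cv2.INTER_CUBIC))
a=cv2.imread('pics/topE.png')[145:230,345:390];cv2.imwrite('pics/pztopE.png',cv2.resize(a,None,fx=7,fy=7,interpolation=cv2.INTER_CUBIC))"
```

```text
clock: 24.18
position: [0.3528, -0.3092, 0.2844]
ee_rot: [0.999, 0.041, 0.004, 0.003]
ft_force: [0.6, -0.9, 0.2]
grip_width: 0.53
t 24.175 p [ 0.3528 -0.3092  0.2844] stand [-0.1563 -0.1489] yaw 4.7 tool z [ 0.0076 -0.006  -1.    ] g 0.53 F [ 0.62 -0.9   0.24]
scene jar 283 [ 0.0972 -0.0025  0.1381] [0.0606 0.0623 0.0161]
scene wt 83 [-0.0033 -0.0271  0.1053] [0.0213 0.0281 0.0206]
scene sw 91 [0.1234 0.0867 0.0908] [0.0266 0.0249 0.0208]
scene grip 82 [-0.0257 -0.1613  0.0758] [0.0154 0.0185 0.0137]
top jar 173 [ 0.0973 -0.0003  0.1389] [0.0621 0.062  0.0178]
top wt 64 [-0.0012 -0.0193  0.1052] [0.0262 0.0222 0.0203]
top sw 77 [0.1247 0.0906 0.0899] [0.0254 0.0247 0.0197]
top grip 44 [-0.0253 -0.1577  0.0773] [0.0142 0.0177 0.0124]
```

View pics/pzE.png

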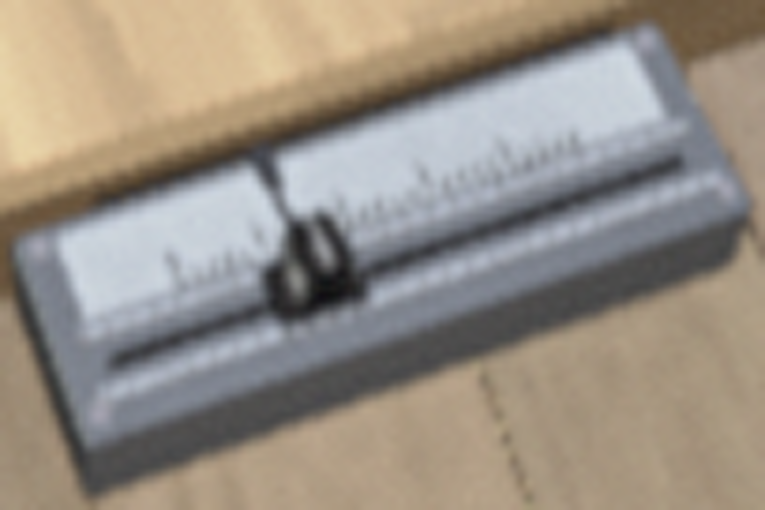

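View pics/pztopE.png

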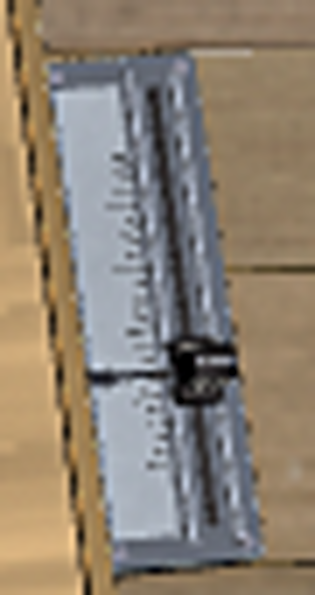

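```bash
python3 - <<'E'
from h import *
T=np.array([.497,-.1485]);th=np.radians(4.5);R=np.array([[np.cos(th),-np.sin(th)],[np.sin(th),np.cos(th)]])
c=load('topE')
for n,u,v in[('ptr base',100,378),('ptr',130,377.5),('ptr tip',165,375),('zero tick',155,466),('tick50',125,270),('grip lo',195,400),('grip hi',185,340)]:
    print(n,((rayz(c,u/7+345-.43,v/7+145-.43,.053 if 'p' in n else .051)[:2]-T)@R).round(4))
c=load('sceneE')
for n,u,v in[('ptr base',258,155),('mid',275,185),('tip',290,218)]:
    print(n,((rayz(c,u/7.5+242-.43,v/7.5+268-.43,.053)[:2]-T)@R).round(4))
o=cv2.imread('pics/topE.png')[100:290,200:400];cv2.imwrite('pics/E2.png',np.hstack([cv2.resize(o,(400,380)),cv2.resize(cv2.imread('pics/sceneE.png')[140:330,165:365],(400,380))]))
E
```

```text
ptr base [-0.0245 -0.1228]
ptr [-0.0253 -0.1342]
ptr tip [-0.0255 -0.1476]
zero tick [-0.0596 -0.1398]
tick50 [ 0.0165 -0.1382]
grip lo [-0.0361 -0.1577]
grip hi [-0.0128 -0.1569]
ptr base [-0.0259 -0.1199]
mid [-0.0248 -0.13  ]
tip [-0.0246 -0.1405]
```

View pics/E2.png

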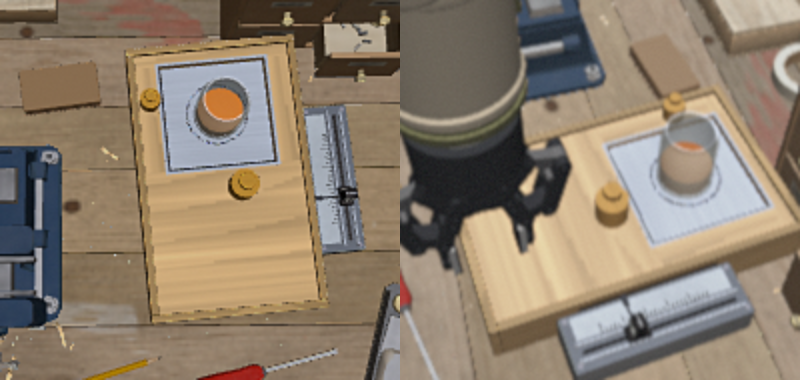

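```bash
python3 -c "
from workcell import manip
print(manip.hand_in())"
```

```text
the job is handed in; nothing more can be done
None
```

I handed the job in at about 24 s of the 69 s allowed. My last checks found nothing wrong, but the hand-in gave no verdict.

- **Block:** I lifted it off the pan and laid it flat on the bench left of the stand, about 22 cm from the pan's centre.
- **Jar:** I gripped it lightly at deck height, slid it left of the check weight onto the pan, and let go. Measured against the ring by both cameras, it stands about 3–4 mm from the pan's centre and is upright. The limit is 12 mm.
- **Tare marker:** I slid it about 51 mm back along its track.
  - **Top camera:** marker at stand x = -25.3 mm, pointer at -25.5 mm.
  - **Scene camera:** marker at -25.7 mm, pointer at about -25 mm. Both views agree to about 1 mm, against a 4 mm limit.
- **Pan and check weights:** By the pointer, the pan sits about 2.3 mm down. Both brass weights measure where they started, within the few millimetres of scatter in my readings. The arm is clear of everything.

**Disagreements:** While the gripper still held the jar, the two views put its sideways offset at about +1.5 mm (scene) and -3.5 mm (top). After release they agreed to about 2 mm. My ring fit with the jar standing on the pan was also 2–3 mm off the earlier fit of the empty pan, so I used the empty-pan one.

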